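# Feed a carton through the guarded flap press with the push stick

### The arm

A 6-joint arm with a two-finger parallel gripper is mounted at the origin on the work surface. World frame = base frame: x ahead of the robot, y to its left, z up, the work surface at z = 0. Lengths are in m, angles in rad, forces in N, time in s.
With the tool pointing down it reaches from about 0.35 to 0.725 m from the base axis. Payload 4.3 kg.
Tool frame: the origin (TCP) lies between the finger pads; the fingertips stand 11 mm ahead of it and the grasp point (between the pads) lies 8 mm behind it (arm.finger_overhang is the distance from the TCP to the fingertips, in m); z points along the fingers, y is the line along which they close (so a half turn about z gives the same grasp; the last joint's range is limited). The gripper opens to 85 mm and grips with 20 to 120 N. Pads are 22 mm wide; open, the fingers measure 114 mm over their backs; the gripper's body (76 mm by 85 mm) begins 54 mm behind the grasp point. The pads swing forward as they close: fully open they stand 13 mm farther back than shut.
Start: joints at [-1.427, 0.377, 0.081, 1.274, 0, 1.46], TCP at [0.144, -0.557, 0.242] pointing down, gripper open.
Joint ranges: [-2.72, 2.72], [-0.84, 1.66], [-1.02, 1.22], [-1.77, 2.12], [-1.37, 1.28], [-3.14, 3.14]. Speed limits (rad/s): [2.57, 2.57, 3.14, 3.14, 3.14, 3.14].

### API

Orientations are given as a rotation vector (axis times angle).
In Python, from bench import arm gives the robot as it stands. The module is installed in compiled form; this text tells all that it offers.
- The arm moves only by the tool send_rows, never from a script. Its argument "motion" is a list of rows, each a list of 3 entries, a list of its own where there are three numbers: the opening, from 0 (shut) to 1 (fully open), then the shift along the tool's x, y, z in m, then the turn, a rotation vector about the tool's x, y, z in degrees. In form: [[grip, [dx, dy, dz], [wx, wy, wz]], ...]. A call has exactly 8 rows; each row is the pose to reach, as a shift and turn from the pose commanded when the call began, along the tool's axes at that moment; what a row does not reach only later rows make up. A row lasts 1/10 s, in which the tool goes at most 50 mm and 8.59 degrees, less where a joint would pass 70% of its speed; a pose out of reach is approached as far as the arm can. A call with a gripper value outside its range is refused whole. The fingers move at their own pace and stop on an object; "newtons" is the grip in N (left out, the last holds). Time passes only in rows, so rows that repeat a pose let the fingers close, or fill a call up. It gives the time, the measured TCP pose, the force, the opening and the grip force at its end, in the units of the state.
- arm.read_state(): the state, without advancing time (a new reading comes with each control period).
- arm.grab_frame(name): name is "scene" or "top" or "wrist"; returns a dict with "color" (400x640x3 uint8, red, green, blue), "camera_matrix" (3x3 intrinsics, pixels), "view" (4x4, takes a point from world to camera coordinates). Camera axes: x right, y down, z forward; pixel columns grow to the right and rows downward; lengths in m; the calibration is good to about 2 mm. A picture is of the moment at which its call begins. There is no depth.
- arm.sign_off(): hands the job in; it is judged then, once.
Trained networks look in a picture, given as the dict that the camera call returned (one of the last four; its "shot" number tells which), for a name from the list of things; names that differ only in an ending like _2 or _b are one class to them, and where a whole thing is asked for, a point or a joint stands for the part that bears it (a point fixed in the world has none). Each returns a list of dicts, best first, with "score" (0 to 1); they miss things now and then, are a little off and sometimes report something else, mostly with a low value. They report only what shows in the picture. A call takes as long as a camera call. They do not tell look-alikes from the thing itself.
- arm.search_frame(picture, label): "extent" ([left, top, width, height] in pixels, round what is visible of it).
- arm.tip_of(picture, label): "xy" ([column, row] in pixels: a listed point, or the origin of a listed thing).
The state is a dict: "clock": time; "qpos": joint angles; "dq": joint speeds; "joint_efforts": joint torques, N m; "tcp_pos": TCP position; "orientation": TCP orientation; "contact_force": force on the tool from outside, world axes, zero at the start; "torque": the same for the moment, N m; "opening": finger opening in m; "grip_force": force on a finger pad.
Only numpy, scipy, OpenCV 4.12 (cv2) and the standard library are available. Lean on these libraries where they do the work, as an engineer would, in place of code of your own. Each camera call takes 0.05 s, during which the arm holds its last target. There are 200 camera calls.

### The job

Take the push stick from its grey rest and, with the stick's nose behind the kraft carton that lies on the infeed of the flap press, push the carton under the yellow guard and right through, until it lies wholly clear of the guard on the outfeed side. Only the stick may touch the carton: keep the gripper off it, off the press and its visor, and out of the guarded opening. Then stand the stick back in its rest, leave it, and leave the other things on the bench where they are.

Things in the scene. Friction and masses are not known exactly. Their poses are not given: they have to be found in the camera images.
- press: Fixed green bench press that rolls carton flaps shut. Origin on the bench under the mouth of its guard; x = feed direction (infeed -x, outfeed +x), z up. Steel bed 160 mm wide, its top at z = 50 mm, x = -450 to 340 mm. On it two rails 25 mm high, 88 mm apart from x = -40 to 330 mm (end stop), flaring to 144 mm apart at x = -190 mm
- guard_mouth (a point): centre of the mouth of the guard, on the bed surface (press frame x = 0, z = 50 mm). The yellow-fronted head stands over press x = 0 to 100 mm, 184 mm wide, 252 mm high with its handwheel; the opening through it is 88 mm wide between the rails and reaches 56 mm above the bed
- guard_exit (a point): centre of the exit of the guard, on the bed surface (press frame x = 100 mm, z = 50 mm); axes as the press. Halfway between mouth and exit hangs a free-turning sprung rubber roller, 44 mm diameter, 41 mm above the bed, which a carton lifts 4 mm as it passes below; pushing takes up to about 10 N
- visor_edge (a point): middle of the upper edge of the clear, yellow-framed visor, 184 mm wide, that rises from the top of the mouth (press x = -4, z = 108 mm) and leans back over the infeed at 38 degrees from vertical, to press x = -100, z = 231 mm. An upright gripper on the stick's handle runs into it before the carton is through; one leaning back about 35 degrees, like the handle, stays clear
- carton: Closed kraft carton with a white adhesive strip on top, 110 mm long (x), 80 mm wide (y), 45 mm high, about 0.25 kg, loose on the infeed bed, its long side roughly along the feed. Origin at the centre of its underside
- push_stick: Plywood push stick with red handle, 0.15 kg, stands upright by itself; x = towards its nose (in the rest: roughly the feed direction), z up. Origin at the centre of its flat underside. Bar 24 mm wide, 26 mm high, x = -98 to 98 mm; nose plate 60 mm wide, 36 mm high; rear foot 56 mm wide, 10 mm high
- stick_nose (a point): centre of the front face of the push stick's nose, the face that pushes (stick frame x = 98, z = 18 mm)
- stick_grip (a point): grip point in the red handle (stick frame x = -91, z = 63 mm). The handle rises from the bar at x = -62, z = 22 mm, leaning back 35 degrees from vertical (towards -x) to about x = -112, z = 94 mm; 20 mm thick along y (the way to grip it), 34 mm deep
- stick_rest: Fixed grey shallow tray on the bench on the robot's side of the infeed, where the push stick stands; x along its length, as the stick. Outside 224 x 90 x 16 mm, walls and floor 5 mm, so the stick has 9 mm to spare at each end and 10 mm at each side. Origin at the centre of its underside, on the bench
- ink_roller_a: bystander: black ink roller standing on the bench, 42 mm diameter, 48 mm high, origin under its centre
- ink_roller_b: bystander: the same kind of black ink roller
- ink_roller_c: bystander: the same kind of black ink roller
- white_carton: bystander: white carton 140 x 50 x 42 mm lying on the bench, origin under its centre
- tape_roll: bystander: yellow tape roll lying flat, 100 mm diameter, 48 mm high, origin under its centre
- sealed_carton: bystander: another kraft carton, 110 x 80 x 45 mm, on the bench beside the outfeed (already sealed, not the one to feed), origin under its centre
- glue_bottle: bystander: white bottle with orange cap, 56 mm diameter, 130 mm high, origin under its centre
Not all that is in view belongs to the job. Leave any green look-alike of the push_stick alone.

How it is judged:
By the outcome, as a careful person would: the job done as asked, in the order asked, and still so for the second after the job is handed in, with the robot touching nothing.
It also fails if it takes over 72 s, if anything falls off the work surface, if the arm or the gripper's body presses on something with over 40 N, if the wrist force passes 120 N, or if a joint passes its speed limit or range.

## Working session

There is one attempt and no reset: what is moved stays moved. The work goes in short steps, Python scripts to look and compute and a tool call to move; the robot and the scene stay as the last step left them, time stands still between calls to the robot, and variables do not carry over. Pictures are saved under pics/ and viewed, at most 10 in all, crops included, and the job is handed in when it is done.

Besides the shell and the picture viewer there is one more tool, called after "Call:" by a JSON object that holds its "name" and its "arguments", one argument or row to a line. send_rows: Moves the arm, as the interface text tells. Its arguments: {"type":"object","properties":{"motion":{"type":"array","items":{"type":"array"}},"newtons":{"type":"number"}},"required":["motion"]}

```bash
mkdir -p pics; ls
cat > h.py <<'E'
import numpy as np, cv2, json
from bench import arm
from scipy.spatial.transform import Rotation as R
def save(f,n): cv2.imwrite('pics/'+n+'.png',cv2.cvtColor(f['color'],cv2.COLOR_RGB2BGR))
def ray(f,px):
    K=f['camera_matrix'];V=f['view'];d=np.linalg.inv(K)@np.array([px[0],px[1],1.]);Rm=V[:3,:3]
    return -Rm.T@V[:3,3],Rm.T@d
def onz(f,px,z):
    o,d=ray(f,px);return o+d*(z-o[2])/d[2]
def proj(f,p):
    c=f['view'][:3,:3]@np.asarray(p,float)+f['view'][:3,3];u=f['camera_matrix']@c;return u[:2]/u[2]
E
python3 - <<'E'
from h import *
F={}
for n in('scene','top'):
    f=arm.grab_frame(n);save(f,n+'0');F[n]=f
    print(n,'cam',np.round(ray(f,(320,200))[0],3))
for n,f in F.items():
    for l,z in dict(guard_mouth=.05,guard_exit=.05,visor_edge=.231,carton=.05,push_stick=.005,stick_nose=.023,stick_grip=.068,stick_rest=0,press=0).items():
        for r in arm.tip_of(f,l)[:3]: print(n,l,round(r['score'],2),np.round(r['xy'],1),np.round(onz(f,r['xy'],z),3))
s=arm.read_state();print(s['tcp_pos'],s['orientation'],s['opening'])
E
```

```text
pics
scene cam [ 1.265 -0.504  0.854]
top cam [0.3   0.036 1.203]
scene guard_mouth 0.88 [372.2 235.3] [0.592 0.143 0.05 ]
scene guard_mouth 0.55 [268.7 241.1] [ 0.435 -0.098  0.05 ]
scene visor_edge 0.89 [340.1 188.7] [0.563 0.052 0.231]
scene carton 0.92 [322.5 251.8] [ 0.561 -0.006  0.05 ]
scene carton 0.71 [320.7 325.4] [ 0.75  -0.151  0.05 ]
scene carton 0.34 [240.3 260.4] [ 0.455 -0.196  0.05 ]
scene push_stick 0.72 [160.4 233.8] [ 0.16  -0.315  0.005]
scene push_stick 0.55 [241.8 259.4] [ 0.408 -0.173  0.005]
scene stick_nose 0.81 [195.3 231.4] [ 0.236 -0.233  0.023]
scene stick_nose 0.69 [271.7 240.9] [ 0.412 -0.077  0.023]
scene stick_grip 0.86 [130.4 218.1] [ 0.118 -0.374  0.068]
scene stick_grip 0.64 [206.8 251.8] [ 0.389 -0.257  0.068]
scene stick_rest 0.85 [242.4 258.9] [ 0.402 -0.169  0.   ]
scene press 0.85 [370.8 242. ] [ 0.569  0.16  -0.   ]
top guard_mouth 0.72 [293.4 168.1] [0.568 0.15  0.05 ]
top guard_mouth 0.7 [333.9 132.7] [0.689 0.023 0.05 ]
top guard_exit 0.56 [265.5 164.3] [0.579 0.241 0.05 ]
top visor_edge 0.61 [322.8 154.5] [0.566 0.053 0.231]
top visor_edge 0.3 [421.8 227.8] [ 0.374 -0.213  0.231]
top carton 0.91 [344.9 166.7] [ 0.577 -0.015  0.05 ]
top push_stick 0.85 [432.7 300.3] [ 0.162 -0.303  0.005]
top push_stick 0.78 [388.4 225.2] [ 0.396 -0.163  0.005]
top stick_nose 0.64 [414.1 279.3] [ 0.227 -0.241  0.023]
top stick_nose 0.62 [362.6 218.1] [ 0.415 -0.077  0.023]
top stick_grip 0.77 [421.2 230.3] [ 0.378 -0.253  0.068]
top stick_rest 0.7 [392.4 223.9] [ 0.401 -0.177  0.   ]
top stick_rest 0.3 [323.  156.4] [0.623 0.057 0.   ]
top press 0.73 [292.  165.8] [0.588 0.16  0.   ]
top press 0.3 [360.9 216.8] [ 0.422 -0.073  0.   ]
[ 0.14438202 -0.55659351  0.24233731] [ 3.11626209e+00  3.97598994e-01 -5.11307340e-06] 0.08578623159016116
```

View pics/scene0.png

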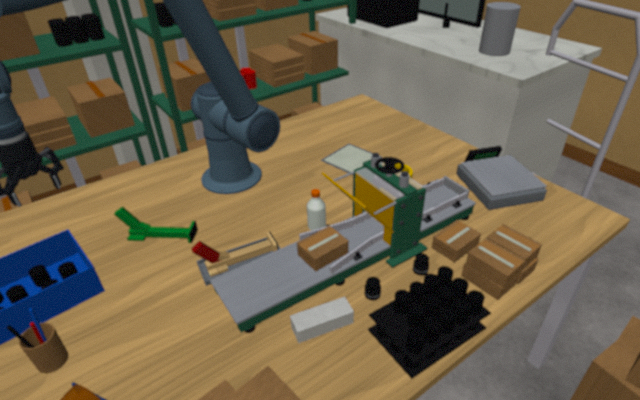

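View pics/top0.png

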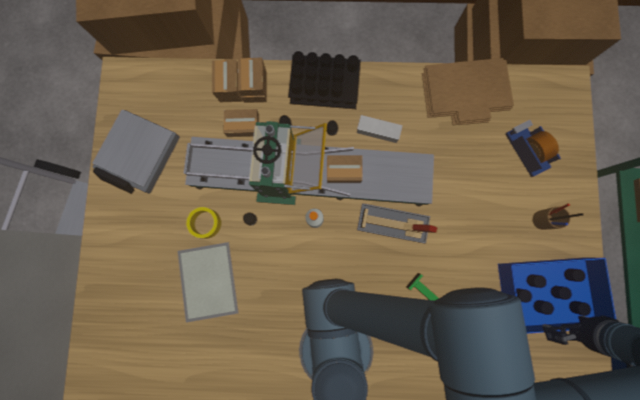

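The candidates for the stick are the red-handled one in the grey rest, at scene (240,258) and top (392,224), and the green look-alike at scene (160,232) and top (425,288). I choose the red one. The kraft carton to feed is on the bed at scene (322,250) and top (345,167). The other kraft cartons, at top (240,122) and (240,78), are off the bed.

Run:
```python
from h import *
t=arm.grab_frame('top');s=arm.grab_frame('scene')
a=cv2.resize(t['color'][110:260,180:450],(800,444),interpolation=cv2.INTER_CUBIC)
cv2.imwrite('pics/topcrop.png',cv2.cvtColor(a,cv2.COLOR_RGB2BGR))
def tri(ps):
    A=np.zeros((3,3));b=np.zeros(3);
    for f,p in ps:
        o,d=ray(f,p);d/=np.linalg.norm(d);M=np.eye(3)-np.outer(d,d);A+=M;b+=M@o
    return np.linalg.solve(A,b)
def best(f,l,near):
    r=[x['xy'] for x in arm.tip_of(f,l)];r=[x for x in r if np.hypot(*(np.array(x)-near))<25];return r[0] if r else None
G=dict(guard_mouth=[.58,.147,.05],guard_exit=[.579,.241,.05],visor_edge=[.565,.052,.231],carton=[.57,-.01,.05],push_stick=[.4,-.167,.005],stick_nose=[.413,-.077,.023],stick_grip=[.383,-.255,.068],stick_rest=[.4,-.172,0])
for l,g in G.items():
    a=best(t,l,proj(t,g));b=best(s,l,proj(s,g))
    print(l,'tri',None if a is None or b is None else np.round(tri([(t,a),(s,b)]),3),[None if p is None else np.round(onz(f,p,g[2]),3) for f,p in((t,a),(s,b))])
```

```text
guard_mouth tri [0.57  0.153 0.035] [array([0.561, 0.144, 0.05 ]), array([0.587, 0.15 , 0.05 ])]
guard_exit tri None [array([0.584, 0.251, 0.05 ]), None]
visor_edge tri [0.56 0.06 0.23] [array([0.558, 0.058, 0.231]), array([0.561, 0.061, 0.231])]
carton tri [ 0.561 -0.013  0.061] [array([ 0.565, -0.011,  0.05 ]), array([ 0.551, -0.008,  0.05 ])]
push_stick tri [ 0.398 -0.166 -0.002] [array([ 0.395, -0.17 ,  0.005]), array([ 0.408, -0.164,  0.005])]
stick_nose tri [ 0.413 -0.073  0.019] [array([ 0.412, -0.073,  0.023]), array([ 0.417, -0.076,  0.023])]
stick_grip tri [ 0.377 -0.257  0.055] [array([ 0.376, -0.254,  0.068]), array([ 0.392, -0.26 ,  0.068])]
stick_rest tri [ 0.404 -0.174 -0.006] [array([ 0.402, -0.176,  0.   ]), array([ 0.412, -0.173,  0.   ])]
```

View pics/topcrop.png

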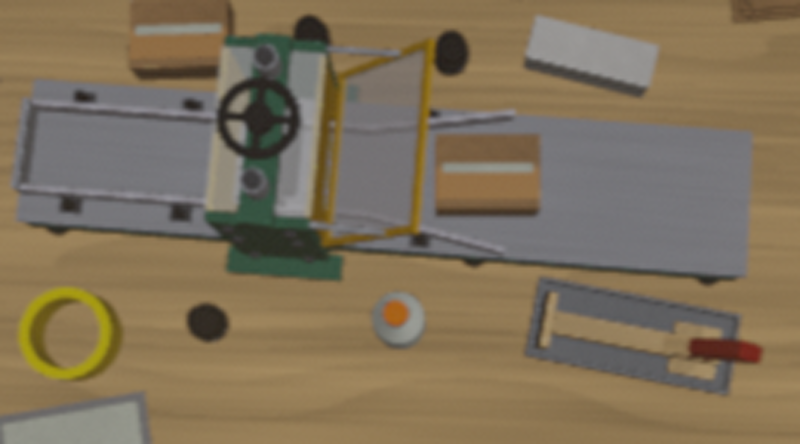

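The crop confirms the choice: the red-handled plywood stick lies in the grey tray, whose corners are at crop (541,279), (738,317), (728,393) and (526,353), with its nose to the left (feed direction). The bed corners are at (750,133), (745,276), (17,222) and (32,80), and the carton top spans (436–540, 134–213).

Run:
```python
from h import *
t=arm.grab_frame('top')
def P(c,z):return np.array([onz(t,(180+(x+.5)/2.963-.5,110+(y+.5)/2.963-.5),z) for x,y in c])
def fit(model,c,z):
    w=P(c,z)[:,:2];m=np.array(model,float)
    mc,wc=m.mean(0),w.mean(0);H=(m-mc).T@(w-wc);a=np.arctan2(H[0,1]-H[1,0],H[0,0]+H[1,1])
    Q=np.array([[np.cos(a),-np.sin(a)],[np.sin(a),np.cos(a)]]);o=wc-Q@mc
    print('origin',np.round(o,4),'deg',round(np.degrees(a),2),'resid mm',np.round(1000*(w-(m@Q.T+o)),1).tolist())
    return o,a
# press frame: x feed, y left
fit([[-.45,-.08],[-.45,.08],[.34,.08],[.34,-.08]],[(750,133),(745,276),(17,222),(32,80)],.05)
fit([[.112,.045],[-.112,.045],[-.112,-.045],[.112,-.045]],[(526,353),(728,393),(738,317),(541,279)],.016)
fit([[.055,-.04],[-.055,-.04],[-.055,.04],[.055,.04]],[(436,134),(540,134),(540,213),(437,212)],.095)
```

```text
origin [0.5681 0.1551] deg 87.13 resid mm [[-1.7, 1.8], [1.4, 1.0], [0.3, -3.3], [-0.0, 0.5]]
origin [ 0.4035 -0.1766] deg 80.43 resid mm [[3.2, -1.9], [3.2, 0.4], [-2.7, 3.7], [-3.7, -2.2]]
origin [ 0.5618 -0.012 ] deg 91.26 resid mm [[1.7, -0.5], [1.9, 0.9], [-2.2, 1.5], [-1.4, -1.9]]
```

```bash
cat >> h.py <<'E'
PO,PA=np.array([.568,.155]),np.radians(87.13)   # press
def stickpose(o,yaw): # 4x4
    T=np.eye(4);T[:3,:3]=R.from_euler('z',yaw).as_matrix();T[:3,3]=o;return T
def tool_for(T,lean=35,back=0.,up=0.,g=(-.091,0,.063)):
    """tool pose gripping stick at pose T; back = retreat along tool z"""
    L=np.radians(lean);Rt=np.column_stack([[np.cos(L),0,np.sin(L)],[0,-1,0],[np.sin(L),0,-np.cos(L)]])
    Rw=T[:3,:3]@Rt;p=(T@np.r_[g,1])[:3]+Rw[:,2]*(.008-back)+[0,0,up];return p,Rw
def cur():
    s=arm.read_state();return np.array(s['tcp_pos']),R.from_rotvec(s['orientation']).as_matrix(),s
def delta(p,Rw,show=True):
    c,Rc,s=cur();d=Rc.T@(p-c);w=np.degrees(R.from_matrix(Rc.T@Rw).as_rotvec())
    print('shift',np.round(d,4),'turn',np.round(w,2),'| now',np.round(c,4),'goal',np.round(p,4),'F',np.round(s['contact_force'],1),'op',round(s['opening'],4),'t',round(s['clock'],2));return d,w
E
python3 - <<'E'
from h import *
T=stickpose([.4035,-.1766,.005],np.radians(80.43))
delta(*tool_for(T,back=.11))
print(arm.read_state()['qpos'])
E
```

```text
shift [ 0.2852 -0.1663  0.0908] turn [ 20.1   31.01 -63.73] | now [ 0.1444 -0.5566  0.2423] goal [ 0.3786 -0.324   0.1516] F [ 0.9 -0.4 -0.3] op 0.0852 t 1.95
[-1.42731840e+00  3.77286632e-01  8.10010977e-02  1.27441222e+00
  2.05230162e-05  1.46050620e+00]
```

Call:
{"name": "send_rows", "arguments": {
  "motion": [
    [1,[0.04,-0.02,0.0],[2.5,3.9,-7.9]],
    [1,[0.08,-0.045,0.005],[5,7.8,-15.8]],
    [1,[0.12,-0.07,0.015],[7.5,11.6,-23.8]],
    [1,[0.16,-0.09,0.03],[10,15.5,-31.8]],
    [1,[0.2,-0.115,0.045],[12.5,19.4,-39.8]],
    [1,[0.24,-0.14,0.06],[15,23.2,-47.8]],
    [1,[0.27,-0.155,0.075],[17.6,27.1,-55.8]],
    [1,[0.285,-0.166,0.09],[20.1,31,-63.7]]
  ]
}}

```text
clock: 2.75
tcp_pos: [0.3802, -0.3227, 0.1522]
orientation: [-2.128, -1.67, -0.613]
contact_force: [-0.4, -0.3, 0.5]
opening: 0.085
grip_force: 0.0
```

Run:
```python
from h import *
T=stickpose([.4035,-.1766,.005],np.radians(80.43))
delta(*tool_for(T,back=.11))
f=arm.grab_frame('wrist');save(f,'w1');print(ray(f,(320,200)))
for l in('stick_grip','stick_nose','push_stick','stick_rest'):
    for r in arm.tip_of(f,l)[:2]: print(l,round(r['score'],2),np.round(r['xy'],1))
for l,p in dict(grip=[-.091,0,.063],nose=[.098,0,.018],org=[0,0,0]).items(): print(l,proj(f,(T@np.r_[p,1])[:3]))
```

```text
shift [-0.0017 -0.0012 -0.0003] turn [ 1.24  1.97 -3.8 ] | now [ 0.3802 -0.3227  0.1522] goal [ 0.3786 -0.324   0.1516] F [-0.4 -0.3  0.5] op 0.085 t 2.75
(array([ 0.38322013, -0.32466799,  0.30820674]), array([ 0.04609768,  0.2263309 , -0.97313306]))
stick_grip 0.81 [308.8 194.2]
stick_nose 0.88 [149.8 215.8]
stick_nose 0.8 [301.  44.]
push_stick 0.85 [104.8 310.2]
push_stick 0.79 [305.  128.1]
stick_rest 0.97 [308.7 135.7]
grip [312.11700372 198.92744706]
nose [303.12944425  48.46802757]
org [308.96761237 133.63327167]
```

View pics/w1.png

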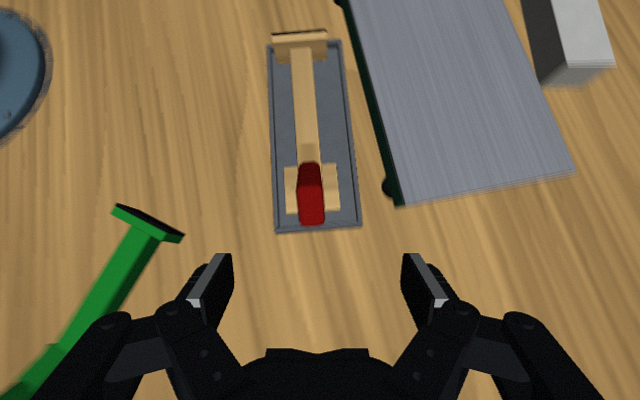

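The wrist view shows the red handle at about (310,195), the nose plate at (300,40), the green look-alike far left at (110,270), and the bed's rear corners at about (398,206) and (575,172). I refine the stick pose from it.

Run:
```python
from h import *
from scipy.optimize import least_squares
f=arm.grab_frame('wrist')
def near(l,p):
    r=[x['xy'] for x in arm.tip_of(f,l)];r=[x for x in r if np.hypot(*(np.array(x)-p))<30];return r[0] if r else None
obs=[(m,near(l,p)) for l,m,p in(('stick_grip',[-.091,0,.063],(310,196)),('stick_nose',[.098,0,.018],(301,44)),('push_stick',[0,0,0],(306,130)))]
obs=[o for o in obs if o[1] is not None]
# nose plate top front corners by eye
def res(v):
    T=stickpose([v[0],v[1],.005],v[2]);return np.concatenate([proj(f,(T@np.r_[m,1])[:3])-o for m,o in obs])
r=least_squares(res,[.4035,-.1766,1.404]);print(r.x,np.degrees(r.x[2]),r.fun.round(1))
T=stickpose([r.x[0],r.x[1],.005],r.x[2])
for m in([.098,.03,.036],[.098,-.03,.036],[-.112,0,.094],[-.062,0,.03]):print(m,proj(f,(T@np.r_[m,1])[:3]).round(1))
for px in((398,206),(575,172)):print('bed',onz(f,px,.05).round(4))
for y in(.08,-.08):
    print('bed pred',PO+np.array([[np.cos(PA),-np.sin(PA)],[np.sin(PA),np.cos(PA)]])@[-.45,y])
delta(*tool_for(T,back=.0));delta(*tool_for(T,back=.05))
```

```text
[ 0.4028618  -0.17139992  1.40998001] 80.7859035975481 [-0.8 -2.  -0.6  2.7  1.8  0.3]
[0.098, 0.03, 0.036] [271.8  32.5]
[0.098, -0.03, 0.036] [326.5  27.8]
[-0.112, 0, 0.094] [312.3 206.4]
[-0.062, 0, 0.03] [310.7 170.2]
bed [ 0.4601 -0.2899  0.05  ]
bed [ 0.6246 -0.2991  0.05  ]
bed pred [ 0.46556884 -0.29042997]
bed pred [ 0.62536815 -0.29844117]
shift [ 0.0084 -0.0043  0.1151] turn [ 1.68  2.23 -4.59] | now [ 0.3783 -0.3255  0.1536] goal [ 0.389  -0.2567  0.0614] F [-0.  -0.2  0.5] op 0.0855 t 3.2
shift [ 0.0066 -0.0028  0.0652] turn [ 1.68  2.23 -4.59] | now [ 0.3783 -0.3255  0.1536] goal [ 0.3844 -0.285   0.1024] F [-0.  -0.2  0.5] op 0.0855 t 3.2
```

Call:
{"name": "send_rows", "arguments": {
  "motion": [
    [1,[0.003,-0.002,0.02],[1,1.2,-2.5]],
    [1,[0.006,-0.003,0.045],[1.7,2.2,-4.6]],
    [1,[0.007,-0.0035,0.07],[1.7,2.2,-4.6]],
    [1,[0.008,-0.004,0.095],[1.7,2.2,-4.6]],
    [1,[0.0084,-0.0043,0.11],[1.7,2.2,-4.6]],
    [1,[0.0084,-0.0043,0.115],[1.7,2.2,-4.6]],
    [1,[0.0084,-0.0043,0.115],[1.7,2.2,-4.6]],
    [1,[0.0084,-0.0043,0.115],[1.7,2.2,-4.6]]
  ]
}}

```text
clock: 4.0
tcp_pos: [0.3893, -0.2565, 0.0613]
orientation: [-2.034, -1.733, -0.642]
contact_force: [0.6, 0.0, -1.0]
opening: 0.0858
grip_force: 0.0
```

Run:
```python
from h import *
T=stickpose([.40286,-.1714,.005],1.41)
delta(*tool_for(T))
f=arm.grab_frame('wrist');save(f,'w2')
for l in('stick_grip','stick_nose'):
    for r in arm.tip_of(f,l)[:2]: print(l,round(r['score'],2),np.round(r['xy'],1))
for l,p in dict(grip=[-.091,0,.063],nose=[.098,0,.018]).items(): print(l,proj(f,(T@np.r_[p,1])[:3]))
```

```text
shift [-0.0001 -0.0003 -0.0002] turn [-0.07 -0.04  0.06] | now [ 0.3893 -0.2565  0.0613] goal [ 0.389  -0.2567  0.0614] F [ 0.6  0.  -1. ] op 0.0858 t 4.0
stick_grip 0.69 [314.4 274.7]
stick_nose 0.61 [ 64.7 278.5]
grip [315.25495179 276.99274523]
nose [316.33231278  37.53834801]
```

View pics/w2.png

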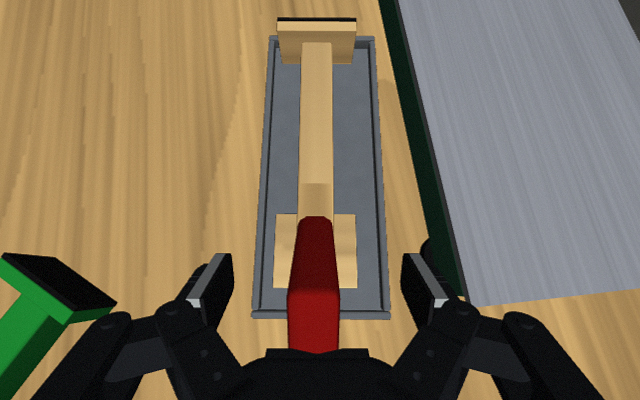

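The handle is centred between the open pads (pads at 217 and 420, handle at 314), and the stick is in line with the tool, so I close.

Call:
{"name": "send_rows", "arguments": {
  "motion": [
    [0,[0,0,0],[0,0,0]],
    [0,[0,0,0],[0,0,0]],
    [0,[0,0,0],[0,0,0]],
    [0,[0,0,0],[0,0,0]],
    [0,[0,0,0],[0,0,0]],
    [0,[0,0,0],[0,0,0]],
    [0,[0,0,0],[0,0,0]],
    [0,[0,0,0],[0,0,0]]
  ],
  "newtons": 70
}}

```text
clock: 4.95
tcp_pos: [0.3891, -0.2554, 0.0604]
orientation: [-2.032, -1.732, -0.641]
contact_force: [-0.0, 0.5, 0.3]
opening: 0.019
grip_force: 68.2
```

Run:
```python
from h import *
T=stickpose([.40286,-.1714,.005],1.41)
p,Rw,s=cur();np.savez('grasp.npz',p=p,R=Rw)
delta(*tool_for(T));print(s['grip_force'])
delta(p+[0,0,.085],Rw)
```

```text
shift [-0.0004  0.0002 -0.0016] turn [-0.16 -0.13  0.05] | now [ 0.3891 -0.2554  0.0604] goal [ 0.389  -0.2567  0.0614] F [-0.   0.5  0.3] op 0.019 t 4.95
68.1675374507904
shift [ 0.0489 -0.0002 -0.0695] turn [0. 0. 0.] | now [ 0.3891 -0.2554  0.0604] goal [ 0.3891 -0.2554  0.1454] F [-0.   0.5  0.3] op 0.019 t 4.95
```

Call:
{"name": "send_rows", "arguments": {
  "motion": [
    [0,[0.012,0,-0.017],[0,0,0]],
    [0,[0.025,0,-0.035],[0,0,0]],
    [0,[0.037,0,-0.052],[0,0,0]],
    [0,[0.049,0,-0.07],[0,0,0]],
    [0,[0.049,0,-0.07],[0,0,0]],
    [0,[0.049,0,-0.07],[0,0,0]],
    [0,[0.049,0,-0.07],[0,0,0]],
    [0,[0.049,0,-0.07],[0,0,0]]
  ]
}}

```text
clock: 5.75
tcp_pos: [0.3887, -0.2551, 0.1448]
orientation: [-2.031, -1.73, -0.641]
contact_force: [-0.0, -1.0, -1.3]
opening: 0.0189
grip_force: 68.6
```

```bash
cat >> h.py <<'E'
def heldrel():
    g=np.load('grasp.npz');G=np.eye(4);G[:3,:3]=g['R'];G[:3,3]=g['p'];return np.linalg.inv(stickpose([.40286,-.1714,.005],1.41))@G
def tool_held(x,y,z,yaw=PA,dl=0):
    """stick origin at press (x,y), world z, world yaw"""
    o=PO+np.array([[np.cos(PA),-np.sin(PA)],[np.sin(PA),np.cos(PA)]])@[x,y]
    G=stickpose([*o,z],yaw)@heldrel();return G[:3,3],G[:3,:3]
E
python3 - <<'E'
from h import *
delta(*tool_held(-.338,0,.088))
f=arm.grab_frame('wrist');save(f,'w3')
c,Rc,s=cur();G=np.eye(4);G[:3,:3]=Rc;G[:3,3]=c;T=G@np.linalg.inv(heldrel())
for l,p in dict(nose=[.098,0,.018],tl=[.098,.03,.036],tr=[.098,-.03,.036]).items(): print(l,proj(f,(T@np.r_[p,1])[:3]))
for r in arm.tip_of(f,'stick_nose'):print(r)
E
```

```text
shift [0.0098 0.1579 0.0079] turn [ 3.58 -0.1  -5.23] | now [ 0.3887 -0.2551  0.1448] goal [ 0.5466 -0.2676  0.1434] F [-0.  -1.  -1.3] op 0.0189 t 5.75
nose [317.24978518  38.00267945]
tl [277.47131023  18.97233007]
tr [357.03925015  19.02324069]
{'xy': [138.8, 279.4], 'score': 0.84}
{'xy': [319.0, 35.1], 'score': 0.83}
```

View pics/w3.png

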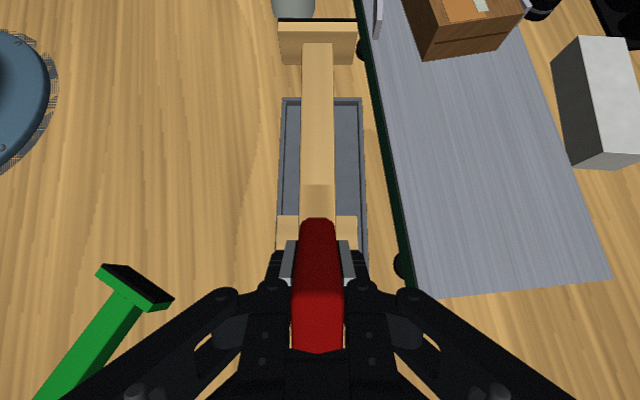

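The stick is lifted and held as modelled, with the nose plate top at (277–356, 19). The carton's rear lower edge runs from (427,60) to about (495,49).

Call:
{"name": "send_rows", "arguments": {
  "motion": [
    [0,[0.001,0.015,0.001],[0.5,0,-0.7]],
    [0,[0.002,0.04,0.002],[1,0,-1.4]],
    [0,[0.004,0.07,0.004],[1.6,0,-2.4]],
    [0,[0.006,0.1,0.005],[2.3,0,-3.4]],
    [0,[0.008,0.13,0.007],[3,0,-4.3]],
    [0,[0.0098,0.15,0.0079],[3.6,-0.1,-5.2]],
    [0,[0.0098,0.158,0.0079],[3.6,-0.1,-5.2]],
    [0,[0.0098,0.158,0.0079],[3.6,-0.1,-5.2]]
  ]
}}

```text
clock: 6.65
tcp_pos: [0.548, -0.2678, 0.1435]
orientation: [-1.92, -1.832, -0.605]
contact_force: [0.3, 0.4, -1.4]
opening: 0.019
grip_force: 68.8
```

Run:
```python
from h import *
f=arm.grab_frame('wrist');save(f,'w4')
delta(*tool_held(-.338,0,.088));delta(*tool_held(-.338,0,.053))
c,Rc,s=cur();G=np.eye(4);G[:3,:3]=Rc;G[:3,3]=c;T=G@np.linalg.inv(heldrel());print(T[:3,3])
for l in('carton','guard_mouth','visor_edge','guard_exit'):
    for r in arm.tip_of(f,l):print(l,r['score'],np.round(r['xy'],1),onz(f,r['xy'],.231 if l[0]=='v' else .05).round(4))
print(arm.search_frame(f,'carton'))
p=PO+np.array([[np.cos(PA),-np.sin(PA)],[np.sin(PA),np.cos(PA)]])@[-.45,.08];print('bedcorner',proj(f,[*p,.05]))
p=PO+np.array([[np.cos(PA),-np.sin(PA)],[np.sin(PA),np.cos(PA)]])@[-.45,-.08];print('bedcorner',proj(f,[*p,.05]))
```

```text
shift [-0.     -0.0005  0.0004] turn [-0.03  0.06  0.01] | now [ 0.5472 -0.2679  0.1438] goal [ 0.5466 -0.2676  0.1434] F [ 0.1  0.3 -2.6] op 0.019 t 6.7
shift [-0.0201 -0.0005  0.0291] turn [-0.03  0.06  0.01] | now [ 0.5472 -0.2679  0.1438] goal [ 0.5466 -0.2676  0.1084] F [ 0.1  0.3 -2.6] op 0.019 t 6.7
[ 0.5515476  -0.18287206  0.08826494]
carton 0.84 [320.1  21.2] [ 0.5639 -0.008   0.05  ]
carton 0.63 [316.5 157.4] [ 0.5528 -0.1654  0.05  ]
[{'extent': [280.3, 0.0, 91.9, 67.1], 'score': 0.84}, {'extent': [218.3, 0.8, 198.7, 292.1], 'score': 0.57}]
bedcorner [214.26836727 306.93758766]
bedcorner [415.29206869 307.79190045]
```

View pics/w4.png

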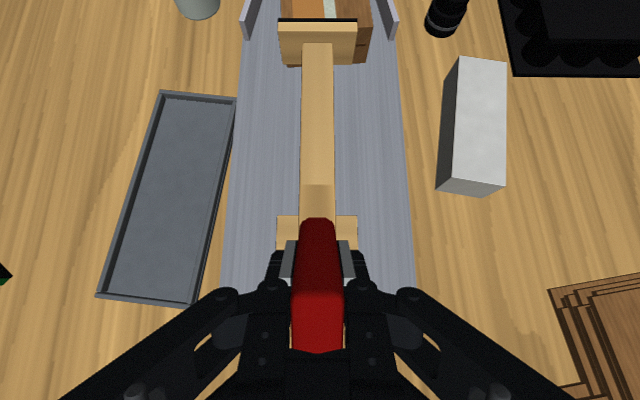

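The stick is centred on the bed behind the carton (carton at 283–372, nose at 277–356), so I lower it.

Call:
{"name": "send_rows", "arguments": {
  "motion": [
    [0,[-0.005,-0.0005,0.0075],[0,0,0]],
    [0,[-0.0105,-0.0005,0.015],[0,0,0]],
    [0,[-0.0155,-0.0005,0.0225],[0,0,0]],
    [0,[-0.0185,-0.0005,0.027],[0,0,0]],
    [0,[-0.0207,-0.0005,0.03],[0,0,0]],
    [0,[-0.0207,-0.0005,0.03],[0,0,0]],
    [0,[-0.0207,-0.0005,0.03],[0,0,0]],
    [0,[-0.0207,-0.0005,0.03],[0,0,0]]
  ]
}}

```text
clock: 7.75
tcp_pos: [0.5469, -0.268, 0.1087]
orientation: [-1.922, -1.832, -0.606]
contact_force: [-1.2, -0.1, -0.7]
opening: 0.0191
grip_force: 68.8
```

Run:
```python
from h import *
for x in(-.338,-.22,-.1,0,.018):delta(*tool_held(x,0,.052))
print(arm.read_state()['qpos'])
```

```text
shift [-0.0004 -0.0002  0.0012] turn [0.07 0.11 0.03] | now [ 0.5469 -0.268   0.1087] goal [ 0.5466 -0.2676  0.1074] F [-1.2 -0.1 -0.7] op 0.0191 t 7.75
shift [0.0963 0.     0.0689] turn [0.07 0.11 0.03] | now [ 0.5469 -0.268   0.1087] goal [ 0.5525 -0.1498  0.1074] F [-1.2 -0.1 -0.7] op 0.0191 t 7.75
shift [0.1946 0.0002 0.1378] turn [0.07 0.11 0.03] | now [ 0.5469 -0.268   0.1087] goal [ 0.5586 -0.0299  0.1074] F [-1.2 -0.1 -0.7] op 0.0191 t 7.75
shift [0.2765 0.0005 0.1952] turn [0.07 0.11 0.03] | now [ 0.5469 -0.268   0.1087] goal [0.5636 0.07   0.1074] F [-1.2 -0.1 -0.7] op 0.0191 t 7.75
shift [0.2912 0.0005 0.2055] turn [0.07 0.11 0.03] | now [ 0.5469 -0.268   0.1087] goal [0.5645 0.0879 0.1074] F [-1.2 -0.1 -0.7] op 0.0191 t 7.75
[-0.77579207  0.85468972  0.38890616  1.54138614  0.44245091  0.74355517]
```

Call:
{"name": "send_rows", "arguments": {
  "motion": [
    [0,[0.008,0,0.006],[0,0.1,0]],
    [0,[0.016,0,0.012],[0,0.1,0]],
    [0,[0.0245,0,0.018],[0,0.1,0]],
    [0,[0.0325,0,0.024],[0,0.1,0]],
    [0,[0.041,0,0.0295],[0,0.1,0]],
    [0,[0.049,0,0.0355],[0,0.1,0]],
    [0,[0.057,0,0.041],[0,0.1,0]],
    [0,[0.065,0,0.047],[0,0.1,0]]
  ]
}}

```text
clock: 8.55
tcp_pos: [0.5504, -0.1871, 0.1072]
orientation: [-1.921, -1.831, -0.606]
contact_force: [-1.0, -4.1, -0.5]
opening: 0.019
grip_force: 69.2
```

Run:
```python
from h import *
for x in(-.258,-.178,-.098):delta(*tool_held(x,0,.052))
t=arm.grab_frame('top');a=cv2.resize(t['color'][110:230,230:430],(800,480),interpolation=cv2.INTER_CUBIC)
cv2.imwrite('pics/t2.png',cv2.cvtColor(a,cv2.COLOR_RGB2BGR))
```

```text
shift [-0.0003  0.0002 -0.0005] turn [0.03 0.03 0.03] | now [ 0.5504 -0.1871  0.1072] goal [ 0.5506 -0.1877  0.1074] F [-1.  -4.1 -0.5] op 0.019 t 8.55
shift [0.0651 0.0004 0.0455] turn [0.03 0.03 0.03] | now [ 0.5504 -0.1871  0.1072] goal [ 0.5546 -0.1078  0.1074] F [-1.  -4.1 -0.5] op 0.019 t 8.55
shift [0.1306 0.0006 0.0915] turn [0.03 0.03 0.03] | now [ 0.5504 -0.1871  0.1072] goal [ 0.5587 -0.0279  0.1074] F [-1.  -4.1 -0.5] op 0.019 t 8.55
```

View pics/t2.png

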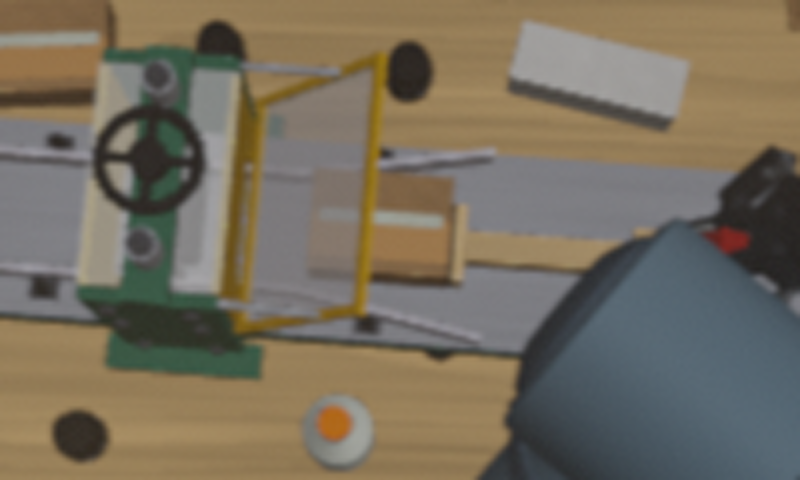

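Run:
```python
from h import *
t=arm.grab_frame('top')
Q=np.array([[np.cos(PA),-np.sin(PA)],[np.sin(PA),np.cos(PA)]])
def W(c,z):return np.round(1000*(Q.T@(onz(t,(230+(c[0]+.5)/4-.5,110+(c[1]+.5)/4-.5),z)[:2]-PO)),1)
for n,c,z in(('cart RT',(453,178),.095),('strip rear',(445,219),.095),('strip front',(320,214),.095),('cart front T',(312,168),.095),('cart bottom rear L',(450,282),.05),('nose top R',(465,205),.088),('nose top L',(460,284),.088),('bed top col560',(560,160),.05),('bed bot col 480',(480,350),.05),('rail end R',(494,151),.075),('rail end L',(478,340),.075),('bar',(530,236),.078),('bar2',(530,266),.078)):print(n,W(c,z))
```

```text
cart RT [-159.2  -45.9]
strip rear [-155.4  -13. ]
strip front [-58.7  -9.8]
cart front T [-49.5 -45.8]
cart bottom rear L [-164.    26.9]
nose top R [-170.2  -27. ]
nose top L [-170.7   35.7]
bed top col560 [-245.3  -79.7]
bed bot col 480 [-191.6   79.9]
rail end R [-190.5  -75.7]
rail end L [-188.2   76.2]
bar [-222.9   -8.6]
bar2 [-224.4   15.3]
```

Call:
{"name": "send_rows", "arguments": {
  "motion": [
    [0,[0.008,0.001,0.005],[0,0,0]],
    [0,[0.016,0.002,0.011],[0,0,0]],
    [0,[0.024,0.003,0.017],[0,0,0]],
    [0,[0.0325,0.004,0.0225],[0,0,0]],
    [0,[0.0405,0.005,0.0285],[0,0,0]],
    [0,[0.049,0.006,0.034],[0,0,0]],
    [0,[0.057,0.006,0.04],[0,0,0]],
    [0,[0.065,0.006,0.0455],[0,0,0]]
  ]
}}

```text
clock: 9.45
tcp_pos: [0.5604, -0.1078, 0.1074]
orientation: [-1.92, -1.83, -0.607]
contact_force: [-0.3, -0.9, -2.3]
opening: 0.0194
grip_force: 68.9
```

Run:
```python
from h import *
for x in(-.178,-.098,-.018,.02):delta(*tool_held(x,-.005,.052))
t=arm.grab_frame('top');s=arm.grab_frame('scene')
a=np.vstack([cv2.resize(t['color'][120:210,230:430],(666,300),interpolation=cv2.INTER_CUBIC),cv2.resize(s['color'][160:290,220:509],(666,300),interpolation=cv2.INTER_CUBIC)])
cv2.imwrite('pics/t3.png',cv2.cvtColor(a,cv2.COLOR_RGB2BGR))
```

```text
shift [-0.0002 -0.0007 -0.0002] turn [ 0.05 -0.02  0.01] | now [ 0.5604 -0.1078  0.1074] goal [ 0.5596 -0.1081  0.1074] F [-0.3 -0.9 -2.3] op 0.0194 t 9.45
shift [ 0.0652 -0.0006  0.0458] turn [ 0.05 -0.02  0.01] | now [ 0.5604 -0.1078  0.1074] goal [ 0.5636 -0.0282  0.1074] F [-0.3 -0.9 -2.3] op 0.0194 t 9.45
shift [ 0.1306 -0.0004  0.0919] turn [ 0.05 -0.02  0.01] | now [ 0.5604 -0.1078  0.1074] goal [0.5677 0.0517 0.1074] F [-0.3 -0.9 -2.3] op 0.0194 t 9.45
shift [ 0.1617 -0.0003  0.1138] turn [ 0.05 -0.02  0.01] | now [ 0.5604 -0.1078  0.1074] goal [0.5696 0.0897 0.1074] F [-0.3 -0.9 -2.3] op 0.0194 t 9.45
```

View pics/t3.png

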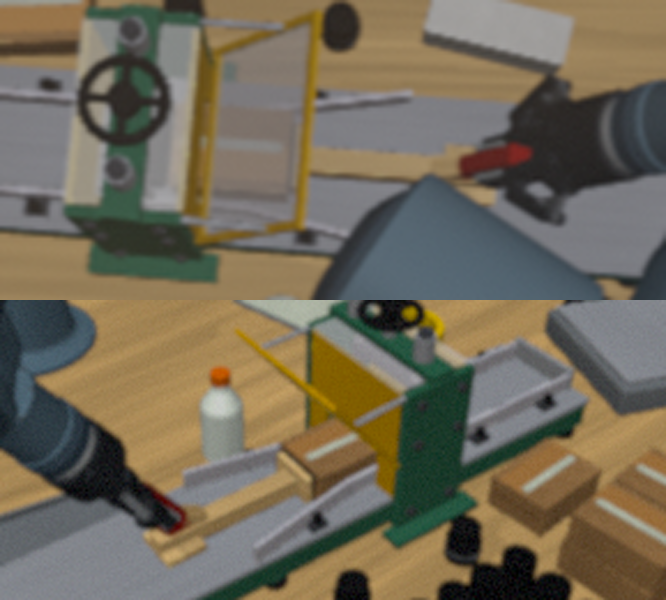

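The carton's front is at the mouth, square with the stick, and the gripper is well clear. I carry on pushing.

Call:
{"name": "send_rows", "arguments": {
  "motion": [
    [0,[0.008,-0.0005,0.0055],[0,0,0]],
    [0,[0.016,-0.0005,0.0115],[0,0,0]],
    [0,[0.0245,-0.0005,0.017],[0,0,0]],
    [0,[0.0325,-0.0005,0.023],[0,0,0]],
    [0,[0.041,-0.0005,0.0285],[0,0,0]],
    [0,[0.049,-0.0005,0.0345],[0,0,0]],
    [0,[0.057,-0.0005,0.04],[0,0,0]],
    [0,[0.065,-0.0005,0.0458],[0,0,0]]
  ]
}}

```text
clock: 10.35
tcp_pos: [0.5645, -0.031, 0.1075]
orientation: [-1.924, -1.832, -0.606]
contact_force: [-0.2, -7.8, 1.5]
opening: 0.0194
grip_force: 69.6
```

Run:
```python
from h import *
for x in(-.098,-.038,-.018,.018):delta(*tool_held(x,-.005,.052))
s=arm.read_state();print(s['grip_force'],s['torque'])
```

```text
shift [ 0.0022 -0.001   0.0016] turn [0.17 0.2  0.01] | now [ 0.5645 -0.031   0.1075] goal [ 0.5636 -0.0282  0.1074] F [-0.2 -7.8  1.5] op 0.0194 t 10.35
shift [ 0.0514 -0.0009  0.036 ] turn [0.17 0.2  0.01] | now [ 0.5645 -0.031   0.1075] goal [0.5666 0.0318 0.1074] F [-0.2 -7.8  1.5] op 0.0194 t 10.35
shift [ 0.0678 -0.0009  0.0474] turn [0.17 0.2  0.01] | now [ 0.5645 -0.031   0.1075] goal [0.5677 0.0517 0.1074] F [-0.2 -7.8  1.5] op 0.0194 t 10.35
shift [ 0.0973 -0.0009  0.0681] turn [0.17 0.2  0.01] | now [ 0.5645 -0.031   0.1075] goal [0.5695 0.0877 0.1074] F [-0.2 -7.8  1.5] op 0.0194 t 10.35
69.58559274673462 [-1.6757125   0.17211911  0.10106843]
```

Call:
{"name": "send_rows", "arguments": {
  "motion": [
    [0,[0.007,-0.0005,0.005],[0,0,0]],
    [0,[0.0145,-0.0005,0.01],[0,0,0]],
    [0,[0.0215,-0.0005,0.015],[0,0,0]],
    [0,[0.0285,-0.0005,0.02],[0,0,0]],
    [0,[0.036,-0.0005,0.025],[0,0,0]],
    [0,[0.043,-0.0005,0.03],[0,0,0]],
    [0,[0.05,-0.0005,0.035],[0,0,0]],
    [0,[0.0573,-0.0005,0.0402],[0,0,0]]
  ]
}}

```text
clock: 11.15
tcp_pos: [0.5669, 0.0406, 0.1076]
orientation: [-1.922, -1.83, -0.608]
contact_force: [-0.0, -1.6, -1.1]
opening: 0.0193
grip_force: 68.8
```

Run:
```python
from h import *
for x in(-.028,.008,.011):delta(*tool_held(x,-.005,.052))
t=arm.grab_frame('top');s=arm.grab_frame('scene')
a=np.vstack([cv2.resize(t['color'][120:210,180:380],(666,300),interpolation=cv2.INTER_CUBIC),cv2.resize(s['color'][160:290,250:539],(666,300),interpolation=cv2.INTER_CUBIC)])
cv2.imwrite('pics/t4.png',cv2.cvtColor(a,cv2.COLOR_RGB2BGR))
```

```text
shift [0.0009 0.0001 0.0008] turn [ 0.12  0.01 -0.02] | now [0.5669 0.0406 0.1076] goal [0.5671 0.0418 0.1074] F [-0.  -1.6 -1.1] op 0.0193 t 11.15
shift [0.0303 0.0002 0.0215] turn [ 0.12  0.01 -0.02] | now [0.5669 0.0406 0.1076] goal [0.569  0.0777 0.1074] F [-0.  -1.6 -1.1] op 0.0193 t 11.15
shift [0.0328 0.0002 0.0232] turn [ 0.12  0.01 -0.02] | now [0.5669 0.0406 0.1076] goal [0.5691 0.0807 0.1074] F [-0.  -1.6 -1.1] op 0.0193 t 11.15
```

View pics/t4.png

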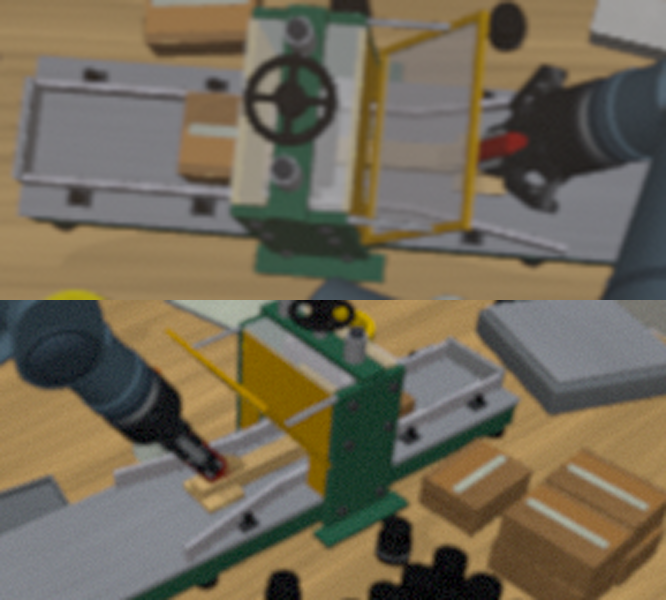

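The carton is most of the way through (front at crop (183,135)). The gripper is behind the visor with a gap left. I do the last 38 mm slowly.

Call:
{"name": "send_rows", "arguments": {
  "motion": [
    [0,[0.004,0,0.003],[0,0,0]],
    [0,[0.008,0,0.0055],[0,0,0]],
    [0,[0.012,0,0.0085],[0,0,0]],
    [0,[0.016,0,0.011],[0,0,0]],
    [0,[0.02,0,0.014],[0,0,0]],
    [0,[0.024,0,0.017],[0,0,0]],
    [0,[0.028,0,0.0195],[0,0,0]],
    [0,[0.0315,0,0.022],[0,0,0]]
  ]
}}

```text
clock: 12.05
tcp_pos: [0.5683, 0.0794, 0.1075]
orientation: [-1.92, -1.83, -0.607]
contact_force: [-0.7, -1.7, -1.3]
opening: 0.0193
grip_force: 68.9
```

Run:
```python
from h import *
for x in(.01,.016):delta(*tool_held(x,-.005,.052))
t=arm.grab_frame('top');s=arm.grab_frame('scene')
a=np.vstack([cv2.resize(t['color'][120:210,180:380],(666,300),interpolation=cv2.INTER_CUBIC),cv2.resize(s['color'][160:290,250:539],(666,300),interpolation=cv2.INTER_CUBIC)])
cv2.imwrite('pics/t5.png',cv2.cvtColor(a,cv2.COLOR_RGB2BGR))
Q=np.array([[np.cos(PA),-np.sin(PA)],[np.sin(PA),np.cos(PA)]])
for n,c,z in(('prev front',(183,135),.095),('stop',(35,130),.075)):
    print(n,(1000*(Q.T@(onz(t,(180+(c[0]+.5)/3.33-.5,120+(c[1]+.5)/3.333-.5),z)[:2]-PO))).round(1))
# front edge now: brown/grey transition along rows 152-168
row=t['color'][150:170,190:255].astype(float).mean(0);print((row[:,0]-row[:,2]).round(0).tolist())
for x in(200,210,220,225,230,240):print(x,round(1000*(Q.T@(onz(t,(x,160),.095)[:2]-PO))[0],1))
```

```text
shift [0.0002 0.0007 0.0002] turn [ 0.04 -0.01  0.02] | now [0.5683 0.0794 0.1075] goal [0.5691 0.0797 0.1074] F [-0.7 -1.7 -1.3] op 0.0193 t 12.05
shift [0.0051 0.0007 0.0037] turn [ 0.04 -0.01  0.02] | now [0.5683 0.0794 0.1075] goal [0.5694 0.0857 0.1074] F [-0.7 -1.7 -1.3] op 0.0193 t 12.05
prev front [174.8  -1.8]
stop [322.2  -0.9]
[2.0, -0.0, -3.0, -3.0, -4.0, -4.0, -4.0, -3.0, -4.0, -4.0, -3.0, -4.0, -4.0, -4.0, -4.0, -4.0, -4.0, -4.0, -4.0, -3.0, -4.0, -4.0, -4.0, -4.0, -4.0, -4.0, -4.0, -4.0, -4.0, -4.0, 2.0, 20.0, 46.0, 62.0, 61.0, 57.0, 57.0, 56.0, 56.0, 57.0, 56.0, 56.0, 57.0, 57.0, 57.0, 57.0, 57.0, 56.0, 56.0, 56.0, 56.0, 56.0, 56.0, 56.0, 56.0, 56.0, 56.0, 55.0, 55.0, 52.0, 42.0, 33.0, 31.0, 27.0, 21.0]
200 282.8
210 251.6
220 220.4
225 204.8
230 189.2
240 158.1
```

View pics/t5.png

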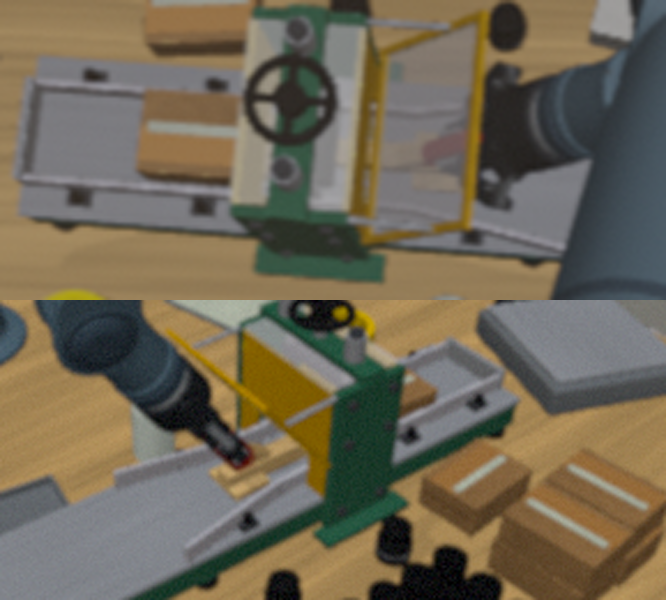

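The carton's front edge reads press x ≈ 215–218 mm, so its rear is about 105–108 mm, clear but only just. I add 5 mm gently while watching the force.

Call:
{"name": "send_rows", "arguments": {
  "motion": [
    [0,[0.001,0,0.0005],[0,0,0]],
    [0,[0.002,0,0.001],[0,0,0]],
    [0,[0.003,0,0.002],[0,0,0]],
    [0,[0.004,0,0.003],[0,0,0]],
    [0,[0.0043,0,0.003],[0,0,0]],
    [0,[0.0043,0,0.003],[0,0,0]],
    [0,[0.0043,0,0.003],[0,0,0]],
    [0,[0.0043,0,0.003],[0,0,0]]
  ]
}}

```text
clock: 12.95
tcp_pos: [0.5687, 0.0842, 0.1076]
orientation: [-1.921, -1.83, -0.607]
contact_force: [0.4, -0.9, -1.3]
opening: 0.0193
grip_force: 68.9
```

Run:
```python
from h import *
for x in(.015,-.1,-.2,-.338):delta(*tool_held(x,0,.053))
t=arm.grab_frame('top')
row=t['color'][150:170,214:228].astype(float).mean(0);print((row[:,0]-row[:,2]).round(0).tolist())
w=arm.grab_frame('wrist');save(w,'w6')
```

```text
shift [ 0.0009 -0.0044 -0.0004] turn [ 0.06 -0.02  0.01] | now [0.5687 0.0842 0.1076] goal [0.5643 0.085  0.1084] F [ 0.4 -0.9 -1.3] op 0.0193 t 12.95
shift [-0.0931 -0.0046 -0.0666] turn [ 0.06 -0.02  0.01] | now [0.5687 0.0842 0.1076] goal [ 0.5586 -0.0299  0.1084] F [ 0.4 -0.9 -1.3] op 0.0193 t 12.95
shift [-0.1749 -0.0048 -0.1241] turn [ 0.06 -0.02  0.01] | now [0.5687 0.0842 0.1076] goal [ 0.5535 -0.1298  0.1084] F [ 0.4 -0.9 -1.3] op 0.0193 t 12.95
shift [-0.2877 -0.0051 -0.2036] turn [ 0.06 -0.02  0.01] | now [0.5687 0.0842 0.1076] goal [ 0.5466 -0.2676  0.1084] F [ 0.4 -0.9 -1.3] op 0.0193 t 12.95
[-4.0, -4.0, -4.0, -4.0, -1.0, 12.0, 37.0, 59.0, 62.0, 58.0, 57.0, 57.0, 56.0, 56.0]
```

Call:
{"name": "send_rows", "arguments": {
  "motion": [
    [0,[-0.016,0,-0.0115],[0,0,0]],
    [0,[-0.045,-0.001,-0.032],[0,0,0]],
    [0,[-0.08,-0.002,-0.057],[0,0,0]],
    [0,[-0.115,-0.003,-0.082],[0,0,0]],
    [0,[-0.15,-0.004,-0.107],[0,0,0]],
    [0,[-0.185,-0.005,-0.1315],[0,0,0]],
    [0,[-0.22,-0.005,-0.156],[0,0,0]],
    [0,[-0.25,-0.005,-0.1772],[0,0,0]]
  ]
}}

```text
clock: 13.85
tcp_pos: [0.5487, -0.2236, 0.1084]
orientation: [-1.921, -1.829, -0.608]
contact_force: [0.5, -0.9, -0.8]
opening: 0.019
grip_force: 68.8
```

Run:
```python
from h import *
g=np.load('grasp.npz')
delta(*tool_held(-.338,0,.053))
delta(*tool_held(-.338,0,.095))
delta(g['p']+[0,0,.09],g['R'])
```

```text
shift [-0.036   0.0001 -0.0254] turn [ 0.1  -0.04 -0.02] | now [ 0.5487 -0.2236  0.1084] goal [ 0.5466 -0.2676  0.1084] F [ 0.5 -0.9 -0.8] op 0.019 t 13.85
shift [-0.0118  0.0001 -0.0598] turn [ 0.1  -0.04 -0.02] | now [ 0.5487 -0.2236  0.1084] goal [ 0.5466 -0.2676  0.1504] F [ 0.5 -0.9 -0.8] op 0.019 t 13.85
shift [-0.0082 -0.1579 -0.0571] turn [-3.56 -0.03  5.16] | now [ 0.5487 -0.2236  0.1084] goal [ 0.3891 -0.2554  0.1504] F [ 0.5 -0.9 -0.8] op 0.019 t 13.85
```

Call:
{"name": "send_rows", "arguments": {
  "motion": [
    [0,[-0.004,0,-0.02],[0,0,0]],
    [0,[-0.008,0,-0.04],[0,0,0]],
    [0,[-0.0118,0,-0.0598],[0,0,0]],
    [0,[-0.011,-0.03,-0.059],[-0.7,0,1]],
    [0,[-0.01,-0.07,-0.0585],[-1.6,0,2.3]],
    [0,[-0.0095,-0.11,-0.058],[-2.5,0,3.6]],
    [0,[-0.0085,-0.145,-0.0575],[-3.2,0,4.7]],
    [0,[-0.0082,-0.158,-0.0571],[-3.6,0,5.2]]
  ]
}}

```text
clock: 14.65
tcp_pos: [0.3866, -0.2526, 0.1509]
orientation: [-2.033, -1.728, -0.642]
contact_force: [0.9, 0.3, -1.8]
opening: 0.0195
grip_force: 69.1
```

Run:
```python
from h import *
g=np.load('grasp.npz')
delta(g['p']+[0,0,.09],g['R'])
delta(g['p']+[0,0,.002],g['R'])
f=arm.grab_frame('wrist');save(f,'w7')
```

```text
shift [-0.0023  0.0029 -0.001 ] turn [ 0.01 -0.1  -0.18] | now [ 0.3866 -0.2526  0.1509] goal [ 0.3891 -0.2554  0.1504] F [ 0.9  0.3 -1.8] op 0.0195 t 14.65
shift [-0.053   0.0032  0.0709] turn [ 0.01 -0.1  -0.18] | now [ 0.3866 -0.2526  0.1509] goal [ 0.3891 -0.2554  0.0624] F [ 0.9  0.3 -1.8] op 0.0195 t 14.65
```

View pics/w7.png

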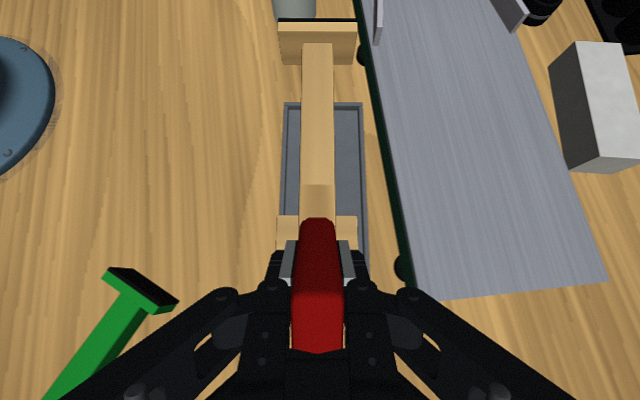

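I have viewed more pictures than allowed, so I view no more and check by numbers. The stick sits unchanged in the grip and is over the tray. I lower part way and let it settle.

Call:
{"name": "send_rows", "arguments": {
  "motion": [
    [0,[0,0,0],[0,0,0]],
    [0,[-0.006,0,0.008],[0,0,0]],
    [0,[-0.014,0,0.02],[0,0,0]],
    [0,[-0.022,0,0.031],[0,0,0]],
    [0,[-0.0288,0.0002,0.0409],[0,0,0]],
    [0,[-0.0288,0.0002,0.0409],[0,0,0]],
    [0,[-0.0288,0.0002,0.0409],[0,0,0]],
    [0,[-0.0288,0.0002,0.0409],[0,0,0]]
  ]
}}

```text
clock: 15.5
tcp_pos: [0.3896, -0.2538, 0.101]
orientation: [-2.032, -1.733, -0.642]
contact_force: [0.7, 0.5, -1.3]
opening: 0.0191
grip_force: 69.0
```

Run:
```python
from h import *
g=np.load('grasp.npz')
delta(g['p']+[0,0,.04],g['R'])
delta(g['p']+[0,0,.0015],g['R'])
delta(g['p'],g['R'])
```

```text
shift [-0.0017 -0.0003 -0.0005] turn [0.01 0.01 0.02] | now [ 0.3896 -0.2538  0.101 ] goal [ 0.3891 -0.2554  0.1004] F [ 0.7  0.5 -1.3] op 0.0191 t 15.5
shift [-0.0239 -0.0002  0.031 ] turn [0.01 0.01 0.02] | now [ 0.3896 -0.2538  0.101 ] goal [ 0.3891 -0.2554  0.0619] F [ 0.7  0.5 -1.3] op 0.0191 t 15.5
shift [-0.0247 -0.0002  0.0322] turn [0.01 0.01 0.02] | now [ 0.3896 -0.2538  0.101 ] goal [ 0.3891 -0.2554  0.0604] F [ 0.7  0.5 -1.3] op 0.0191 t 15.5
```

Call:
{"name": "send_rows", "arguments": {
  "motion": [
    [0,[-0.006,0,0.006],[0,0,0]],
    [0,[-0.012,0,0.013],[0,0,0]],
    [0,[-0.018,0,0.02],[0,0,0]],
    [0,[-0.022,0,0.0245],[0,0,0]],
    [0,[-0.025,0,0.0275],[0,0,0]],
    [0,[-0.0264,0,0.0293],[0,0,0]],
    [0,[-0.027,0,0.0301],[0,0,0]],
    [0,[-0.027,0,0.0301],[0,0,0]]
  ]
}}

```text
clock: 16.3
tcp_pos: [0.3885, -0.2583, 0.0607]
orientation: [-2.032, -1.732, -0.641]
contact_force: [-1.1, 0.6, -1.6]
opening: 0.0193
grip_force: 69.4
```

Run:
```python
from h import *
g=np.load('grasp.npz')
delta(g['p'],g['R'])
f=arm.grab_frame('wrist')
# tray rear inner edge vs rear foot: profile of columns beside the handle
for l in('stick_rest','push_stick','stick_nose'):
    for r in arm.tip_of(f,l)[:2]:print(l,round(r['score'],2),np.round(r['xy'],1))
    for r in arm.search_frame(f,l)[:2]:print('  box',round(r['score'],2),np.round(r['extent'],1))
```

```text
shift [0.0023 0.0001 0.0019] turn [-0. -0. -0.] | now [ 0.3885 -0.2583  0.0607] goal [ 0.3891 -0.2554  0.0604] F [-1.1  0.6 -1.6] op 0.0193 t 16.3
stick_rest 0.89 [320.6 163. ]
  box 0.59 [252.3  34.7 137.6 261.2]
push_stick 0.96 [315.8 156.1]
  box 0.82 [273.4  16.7  88.5 336.3]
  box 0.65 [  1.1 249.  117.3 150.8]
stick_nose 0.79 [ 64.7 273.2]
stick_nose 0.58 [317.4  35.9]
  box 0.89 [278.4  14.   78.8 341.2]
  box 0.83 [  0.  247.2 117.  152.8]
```

The stick is at its original height, 3 mm back in the tray, with no wall force. I release it, then back out along the handle.

Call:
{"name": "send_rows", "arguments": {
  "motion": [
    [0.5,[0,0,0],[0,0,0]],
    [0.7,[0,0,0],[0,0,0]],
    [1,[0,0,0],[0,0,0]],
    [1,[0,0,0],[0,0,0]],
    [1,[0,0,0],[0,0,0]],
    [1,[0,0,0],[0,0,0]],
    [1,[0,0,0],[0,0,0]],
    [1,[0,0,0],[0,0,0]]
  ]
}}

```text
clock: 17.45
tcp_pos: [0.3885, -0.2583, 0.0605]
orientation: [-2.032, -1.732, -0.641]
contact_force: [0.1, -0.3, -0.5]
opening: 0.0852
grip_force: 0.0
```

Call:
{"name": "send_rows", "arguments": {
  "motion": [
    [1,[0,0,-0.01],[0,0,0]],
    [1,[0,0,-0.03],[0,0,0]],
    [1,[0,0,-0.055],[0,0,0]],
    [1,[0,0,-0.08],[0,0,0]],
    [1,[0,0,-0.105],[0,0,0]],
    [1,[0,0,-0.12],[0,0,0]],
    [1,[0,0,-0.13],[0,0,0]],
    [1,[0,0,-0.13],[0,0,0]]
  ]
}}

```text
clock: 18.25
tcp_pos: [0.3771, -0.3335, 0.1678]
orientation: [-2.034, -1.733, -0.641]
contact_force: [0.2, 0.2, 0.2]
opening: 0.0852
grip_force: 0.0
```

Run:
```python
from h import *
from scipy.optimize import least_squares
f=arm.grab_frame('wrist');s=arm.read_state();print(s['clock'],s['opening'],np.round(s['contact_force'],1))
def near(l,p):
    r=[x['xy'] for x in arm.tip_of(f,l)];r=[x for x in r if np.hypot(*(np.array(x)-p))<35];return r[0] if r else None
T0=stickpose([.40286,-.1744,.005],1.41)
obs=[(m,near(l,proj(f,(T0@np.r_[m,1])[:3]))) for l,m in(('stick_grip',[-.091,0,.063]),('stick_nose',[.098,0,.018]),('push_stick',[0,0,0]))]
obs=[o for o in obs if o[1] is not None]
def res(v):
    T=stickpose([v[0],v[1],.005],v[2]);return np.concatenate([proj(f,(T@np.r_[m,1])[:3])-o for m,o in obs])
r=least_squares(res,[.403,-.174,1.41]);print('stick',r.x.round(4),np.degrees(r.x[2]).round(1),r.fun.round(1))
for q in arm.tip_of(f,'stick_rest')[:1]:print('rest',onz(f,q['xy'],0))
t=arm.grab_frame('top')
Q=np.array([[np.cos(PA),-np.sin(PA)],[np.sin(PA),np.cos(PA)]])
row=t['color'][150:170,210:232].astype(float).mean(0);v=row[:,0]-row[:,2];i=np.argmax(v>28);e=210+i-1+(28-v[i-1])/(v[i]-v[i-1]);print('carton front px',e,'press x',1000*(Q.T@(onz(t,(e,160),.095)[:2]-PO))[0])
# moved things: compare with the first top picture
o=cv2.cvtColor(cv2.imread('pics/top0.png'),cv2.COLOR_BGR2RGB)
d=(np.abs(t['color'].astype(int)-o).max(2)>45).astype(np.uint8);n,_,st,c=cv2.connectedComponentsWithStats(d)
print([(st[k].tolist()) for k in range(1,n) if st[k][4]>12])
```

```text
18.3 0.08558325118833449 [-0.1 -0.2 -0.2]
stick [ 0.4027 -0.1734  1.4075] 80.6 [-0.2 -2.2 -0.3  1.2  0.6  1.9]
rest [ 0.40686328 -0.17643162  0.        ]
carton front px 219.63976377952756 press x 221.5154957150021
[[223, 147, 30, 3, 37], [222, 150, 29, 7, 145], [327, 156, 35, 27, 804], [220, 159, 30, 17, 384], [345, 204, 274, 95, 12317], [637, 208, 3, 14, 32], [622, 227, 8, 59, 239], [635, 248, 5, 8, 13], [631, 256, 9, 11, 28], [500, 260, 111, 51, 2396], [571, 270, 14, 10, 70], [565, 273, 12, 8, 49], [527, 277, 8, 9, 37], [313, 279, 29, 8, 128], [274, 284, 47, 69, 1256], [551, 286, 20, 14, 206], [322, 288, 13, 6, 38], [303, 294, 3, 7, 13], [340, 294, 288, 106, 14120], [533, 300, 21, 15, 223], [346, 337, 6, 10, 25], [367, 384, 8, 16, 78]]
```

The top view has changed only at the carton and the arm. The carton's rear is at press x ≈ 111 mm, past the exit at 100 mm, and the stick stands in its tray. I hand the job in.

```bash
python3 -c "
from bench import arm
print(arm.sign_off())"
```

```text
the job is handed in; nothing more can be done
None
```

The job is handed in at about 18 s on the clock: the carton went through the guard with its rear about 11 mm past the exit, worked out from its visible front edge because the head hides the rear, the stick stands back in its rest, and the top view shows nothing else moved; I viewed 12 pictures, two over the limit of 10.

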